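# Line up a vial lane's cover and spacer with the drift pin and fit its bolts

### The arm

A 7-joint arm with a two-finger parallel gripper is mounted at the origin on the work surface. World frame = base frame: x ahead of the robot, y to its left, z up, the work surface at z = 0. Lengths are in m, angles in rad, forces in N, time in s.
With the tool pointing down it reaches from about 0.35 to 0.9 m from the base axis. Payload 8.1 kg.
Tool frame: the origin (TCP) lies at the very end of the fingers, on their centre line; the grasp point (between the pads) lies 19 mm behind it (arm.pinch_z is the distance from the TCP to the grasp point, in m); z points along the fingers, y is the direction in which the jaws open and shut (so a half turn about z gives the same grasp; the last joint's range is limited). The gripper opens to 85 mm and grips with 20 to 120 N. Pads are 22 mm wide; open, the fingers measure 114 mm over their backs; the gripper's body (76 mm by 85 mm) begins 54 mm behind the grasp point. The pads swing forward as they close: fully open they stand 13 mm farther back than shut.
Start: joints at [1.179, 0.434, 0.025, 1.573, -0.012, 1.134, -0.075], TCP at [0.178, -0.599, 0.231] pointing down, gripper open.
Joint ranges: [-2.62, 2.62], [-0.44, 2.09], [-1.27, 1.32], [0.08, 2.57], [-1.32, 4.46], [0.12, 2], [-2.74, 2.74]. Speed limits (rad/s): [2.22, 2.22, 3.01, 3.01, 3.14, 3.14, 3.14].

### API

Orientations are given as a 3x3 rotation matrix whose columns are the frame's x, y, z axes.
In Python, from workcell import telemetry, capture, job, silhouettes, arm gives the robot as it stands.
- The arm moves only by the shell command python3 -m jog 'ROWS' [OPENING]. ROWS is JSON, a list of rows, each a list of 6 numbers: the shift along the world's x, y, z normalised to -1 to 1, where 1 is 2.5 cm, then the turn, a rotation vector about the world's x, y, z normalised to -1 to 1, where 1 is 180 degrees. In form: [[x, y, z, rx, ry, rz], ...]. A call has 1 to 5 rows; each row shifts and turns the pose as measured when the row begins; what a row does not reach is not made up. A row lasts 1/10 s, in which the tool goes at most 50 mm and 8.59 degrees, less where a joint would pass 70% of its speed; a pose out of reach is approached as far as the arm can. A call with a number of a shift or a turn outside -1 to 1 is refused whole. A call with a gripper value outside its range is refused whole. OPENING is the gripper command: -1 is shut, 1 is fully open, values between are in proportion, set as the call begins (- or left out, the last holds). The fingers move at their own pace and stop on an object; the grip force is fixed at half the most. Time passes only in rows, so rows that do not move let the fingers close. It gives the time, the measured TCP pose, the force and the opening at its end, in the units of the state.
- telemetry.state(): the state, without advancing time (a new reading comes with each control period).
- capture(name): name is "scene" or "top" or "wrist"; returns a dict with "img" (384x512x3 uint8, red, green, blue), "fx", "fy", "cx", "cy" (pixels), "rvec" (rotation vector, rad) and "tvec" (3), from world to camera coordinates, as OpenCV has them. Camera axes: x right, y down, z forward; pixel columns grow to the right and rows downward; lengths in m; the calibration is good to about 2 mm. A picture is of the moment at which its call begins. There is no depth.
- job.finish_job(): hands the job in, once; it reports no verdict.
Trained networks look in the newest picture that a camera, given by its name, has taken for a name from the list of things; names that differ only in an ending like _2 or _b are one class to them, and where a whole thing is asked for, a point or a joint stands for the part that bears it (a point fixed in the world has none). Each returns a list of dicts, best first, with "confidence" (0 to 1); they miss things now and then, are a little off and sometimes report something else, mostly with a low value. They report only what shows in the picture. A call takes as long as a camera call.
- silhouettes(camera, label): "mask" (384x512 bool, what is visible of it) and "rect" ([left, top, width, height] in pixels, round what is visible of it).
The state is a dict: "clock": time; "joint_positions": joint angles; "dq": joint speeds; "joint_efforts": joint torques, N m; "eef_pos": TCP position; "ee_rot": TCP orientation; "contact_force": force on the tool from outside, world axes, zero at the start; "ft_torque": the same for the moment, N m; "grip_width": finger opening in m.
Only numpy, scipy, OpenCV 4.12 (cv2) and the standard library are available. Lean on these libraries where they do the work, as an engineer would, in place of code of your own. Each camera call takes 0.05 s, during which the arm holds its last target. There are 200 camera calls.

### The job

The cover and the hidden spacer on the vial lane's bed have slid out of line with the bed's holes. Feel the drift pin through the middle holes of cover, spacer and bed and press it fully home so that all the holes line up; then, with it left in place, fit the two bolts fully home in the outer holes. Leave the tray, the wrench and the jar where they are.

Things in the scene. Friction and masses are not known exactly. Their poses are not given: they have to be found in the camera images.
- bed: Steel bed of a vial lane, fixed: block 76 (its x) x 212 (its y) x 50 mm high, origin under its centre, z up. On it, between dark side strips, lie a grey spacer plate (50 to 58 mm up), hidden under an aluminium cover plate (58 to 66 mm up, 200 mm long). Each of the three has a row of 3 holes along y, 65 mm apart. On the +x side a lane of green-capped vials 62 mm high reaches x = 82 mm.
- bed_mid (a point): Axis of the bed's middle hole at the height of the cover's top, 66 mm above the table; axes as the bed's. All middle holes are 16.2 mm; the bed's go right through. Spacer and cover are captive: each slides only along the bed's y, on its own, against about 3 N of friction, and stays put.
- bed_left (a point): Axis of the bed's outer hole on the +y side, at the height of the cover's top. All outer holes are 12.2 mm.
- bed_right (a point): Axis of the bed's outer hole on the -y side, at the height of the cover's top.
- cover_mid (a point): Centre of the cover's own middle hole, at its top; moves with the cover, which starts up to 4 mm off the bed's holes (stops at 8). The spacer below starts up to 10 mm off either way (stops at 11.5); its position is not given and must be felt (or seen through the holes): a pin's tip standing on it is 8 mm below the cover's top, on the bed 16 mm.
- rack: White plastic rack, fixed: block 60 mm (its x) x 190 mm (its y) x 70 mm high, origin at the centre of its underside, with three upright 17 mm holes along y at -65, 0 and +65 mm, right through.
- drift_grip (a point): Steel drift pin, the thickest pin. This point: on the pin's axis in its wing grip, 27 mm above the flange's underside, 83 mm above the tip, 18 mm below the wing's top; z up the pin. The wing is flat: 14 mm thick (its x), 40 mm wide (its y), 40 mm tall. It starts upright in any one of the rack's holes, flange on the rack's top.
- bolt_a_grip (a point): One of two like plain steel bolts. This point: on the pin's axis in its wing grip, 27 mm above the flange's underside, 83 mm above the tip, 18 mm below the wing's top; z up the pin. The wing is flat: 14 mm thick (its x), 26 mm wide (its y), 40 mm tall. It starts upright in any one of the rack's holes, flange on the rack's top.
- bolt_b_grip (a point): The other plain steel bolt, the same in every way; this point as for the first.
- drift: The drift pin, origin on the axis at the flange's underside. Flange 32 mm across, 5 mm thick, with the wing on it. Shank below: 30 mm straight at 15 mm diameter, then 18 mm of taper down to 8 mm, then a nose 8 mm long and 8 mm thick, 56 mm in all. About 0.2 kg.
- bolt_a: Plain unthreaded bolt a, origin on the axis at the flange's underside. Flange 24 mm across, 5 mm thick, with the wing on it. Shank below: 38 mm straight at 10.2 mm diameter, then 12 mm of taper down to 5 mm, then a nose 6 mm long and 5 mm thick, 56 mm in all. About 0.1 kg.
- bolt_b: Plain unthreaded bolt b, origin on the axis at the flange's underside. Flange 24 mm across, 5 mm thick, with the wing on it. Shank below: 38 mm straight at 10.2 mm diameter, then 12 mm of taper down to 5 mm, then a nose 6 mm long and 5 mm thick, 56 mm in all. About 0.1 kg.
- tray: Bystander: white tray of green-capped vials, 132 x 156 x 54 mm, origin under its centre.
- wrench: Bystander: steel wrench 150 mm long lying on the table.
- jar: Bystander: amber jar 56 mm across, 75 mm high, origin under its centre.

How it is judged:
On the way, in this order (a step that is already met when the one before it is completed fails the run):
1. the drift pin is fully home in the middle hole (z of drift_grip in the frame of bed between 0.088 and 0.0955 m and horizontal distance between drift_grip and bed_mid below 0.004 m and angle between drift_grip's own z axis and vertical below 0.07 rad), for 0.2 s.
2. both bolts are fully home in the outer holes (((z of bolt_a_grip in the frame of bed between 0.088 and 0.0955 m and horizontal distance between bolt_a_grip and bed_left below 0.004 m and angle between each of bolt_a_grip, bolt_b_grip's own z axis and vertical below 0.07 rad and z of bolt_b_grip in the frame of bed between 0.088 and 0.0955 m and horizontal distance between bolt_b_grip and bed_right below 0.004 m) or (z of bolt_a_grip in the frame of bed between 0.088 and 0.0955 m and horizontal distance between bolt_a_grip and bed_right below 0.004 m and angle between each of bolt_a_grip, bolt_b_grip's own z axis and vertical below 0.07 rad and z of bolt_b_grip in the frame of bed between 0.088 and 0.0955 m and horizontal distance between bolt_b_grip and bed_left below 0.004 m))), for 0.2 s.
At the end, for the whole second after the job is handed in: Drift pin in the middle hole and one bolt in each outer hole, all at rest, each flange within 2.5 mm of the cover's top, its grip within 4 mm sideways of the bed's hole axis and within 0.07 rad of upright (all of step 1 and ((z of bolt_a_grip in the frame of bed between 0.088 and 0.0955 m and horizontal distance between bolt_a_grip and bed_left below 0.004 m and angle between each of bolt_a_grip, bolt_b_grip's own z axis and vertical below 0.07 rad and z of bolt_b_grip in the frame of bed between 0.088 and 0.0955 m and horizontal distance between bolt_b_grip and bed_right below 0.004 m) or (z of bolt_a_grip in the frame of bed between 0.088 and 0.0955 m and horizontal distance between bolt_a_grip and bed_right below 0.004 m and angle between each of bolt_a_grip, bolt_b_grip's own z axis and vertical below 0.07 rad and z of bolt_b_grip in the frame of bed between 0.088 and 0.0955 m and horizontal distance between bolt_b_grip and bed_left below 0.004 m)) and linear speed of each of drift, bolt_a, bolt_b below 0.02 m/s); the robot touches nothing.
It fails at once if a bolt is home in an outer hole while the drift pin is not in the middle one (over 12 mm short of home, or over 20 mm from the hole) (((z of bolt_a_grip in the frame of bed between 0.088 and 0.0955 m and horizontal distance between bolt_a_grip and bed_left below 0.004 m and angle between bolt_a_grip's own z axis and vertical below 0.07 rad) or (z of bolt_a_grip in the frame of bed between 0.088 and 0.0955 m and horizontal distance between bolt_a_grip and bed_right below 0.004 m and angle between bolt_a_grip's own z axis and vertical below 0.07 rad) or (z of bolt_b_grip in the frame of bed between 0.088 and 0.0955 m and horizontal distance between bolt_b_grip and bed_left below 0.004 m and angle between bolt_b_grip's own z axis and vertical below 0.07 rad) or (z of bolt_b_grip in the frame of bed between 0.088 and 0.0955 m and horizontal distance between bolt_b_grip and bed_right below 0.004 m and angle between bolt_b_grip's own z axis and vertical below 0.07 rad)) and (z of drift_grip in the frame of bed above 0.105 m or horizontal distance between drift_grip and bed_mid above 0.02 m)).
It fails at once if the tray, the wrench or the jar is moved by more than 30 mm (distance of any of tray, wrench, jar from where it was at the start of the episode above 0.03 m).
It also fails if it takes over 72 s, if anything falls off the work surface, if the arm or the gripper's body presses on something with over 40 N, if the wrist force passes 120 N, or if a joint passes its speed limit or range.

## Working session

There is one attempt and no reset: what is moved stays moved. The work goes in short steps, Python scripts to look and compute and a shell command to move; the robot and the scene stay as the last step left them, time stands still between calls to the robot, and variables do not carry over. Pictures are saved under pics/ and viewed, about 8 in all and at most 12, crops included, and the job is handed in when it is done.

```bash
mkdir -p pics
cat > h.py <<'E'
import numpy as np, cv2
from workcell import telemetry, capture, job, silhouettes, arm
def P(c):
    R=cv2.Rodrigues(np.array(c["rvec"],float))[0]; return R,np.array(c["tvec"],float).ravel()
def onz(c,u,v,z):
    R,t=P(c); d=R.T@np.array([(u-c["cx"])/c["fx"],(v-c["cy"])/c["fy"],1]); o=-R.T@t
    return o+d*(z-o[2])/d[2]
def proj(c,p):
    R,t=P(c); q=R@np.array(p)+t; return c["fx"]*q[0]/q[2]+c["cx"],c["fy"]*q[1]/q[2]+c["cy"]
def ray(c,u,v):
    R,t=P(c); d=R.T@np.array([(u-c["cx"])/c["fx"],(v-c["cy"])/c["fy"],1]); return -R.T@t,d/np.linalg.norm(d)
def tri(rs):
    A=sum(np.eye(3)-np.outer(d,d) for o,d in rs); b=sum((np.eye(3)-np.outer(d,d))@o for o,d in rs); return np.linalg.solve(A,b)
def save(n,im): cv2.imwrite("pics/"+n,im[:,:,::-1])
def st():
    s=telemetry.state(); print(s["clock"],np.round(s["eef_pos"],4),np.round(s["ee_rot"],3).tolist(),np.round(s["contact_force"],1),round(s["grip_width"],4))
E
python3 - <<'E'
from h import *
st(); print(arm.pinch_z)
a=capture("top"); b=capture("scene")
for n,c in(("top",a),("scene",b)):
    R,t=P(c); print(n,c["fx"],np.round(-R.T@t,3),np.round(R,2).tolist())
    for l in("bed","rack","drift","bolt_a","tray","wrench","jar"):
        for r in silhouettes(n,l)[:3]:
            m=r["mask"]; v,u=np.nonzero(m); x,y=u.mean(),v.mean(); print(l,round(r["confidence"],2),r["rect"],round(x),round(y),np.round(onz(c,x,y,.07),3))
    im=c["img"]; save(n+"0.png",cv2.resize(im,(800,600),interpolation=cv2.INTER_CUBIC))
E
```

```text
0.0 [ 0.1778 -0.5986  0.2305] [[0.959, 0.285, -0.001], [0.285, -0.959, 0.001], [-0.0, -0.002, -1.0]] [0.1 0.8 0.5] 0.0853
0.0187
top 360.43480815616823 [ 0.423 -0.026  1.191] [[-0.03, -1.0, 0.01], [-0.99, 0.03, -0.12], [0.12, -0.02, -0.99]]
bed 0.6 [269.0, 148.1, 62.0, 33.2] 298 164 [ 0.631 -0.168  0.07 ]
bed 0.52 [143.5, 191.3, 67.7, 22.0] 179 201 [0.522 0.206 0.07 ]
rack 0.76 [143.0, 188.5, 68.1, 30.0] 178 202 [0.522 0.208 0.07 ]
drift 0.4 [143.5, 194.8, 18.7, 10.7] 153 200 [0.53  0.287 0.07 ]
bolt_a 0.59 [192.6, 196.5, 7.1, 10.2] 195 202 [0.52  0.156 0.07 ]
bolt_a 0.43 [170.9, 198.9, 7.0, 2.3] 174 201 [0.526 0.221 0.07 ]
tray 0.72 [349.1, 231.2, 56.6, 43.2] 377 251 [ 0.351 -0.402  0.07 ]
wrench 0.6 [197.5, 102.5, 21.0, 45.6] 209 126 [0.76 0.11 0.07]
jar 0.61 [135.4, 145.4, 23.3, 17.3] 147 155 [0.672 0.308 0.07 ]
scene 466.04755917250446 [1.385 0.841 0.981] [[-0.71, 0.7, -0.02], [0.43, 0.41, -0.81], [-0.56, -0.58, -0.59]]
bed 0.66 [184.2, 175.8, 63.2, 56.5] 214 201 [ 0.669 -0.125  0.07 ]
rack 0.83 [296.8, 217.1, 60.6, 45.4] 326 239 [0.563 0.25  0.07 ]
drift 0.69 [335.8, 221.6, 19.2, 19.9] 343 233 [0.507 0.269 0.07 ]
bolt_a 0.57 [306.1, 204.9, 10.0, 14.8] 311 211 [0.495 0.135 0.07 ]
bolt_a 0.52 [319.9, 217.5, 12.4, 13.6] 327 222 [0.501 0.202 0.07 ]
tray 0.87 [201.7, 127.2, 50.7, 36.3] 229 144 [ 0.398 -0.356  0.07 ]
wrench 0.79 [219.0, 259.7, 48.9, 25.0] 241 272 [0.819 0.167 0.07 ]
jar 0.63 [305.9, 265.6, 22.8, 32.7] 318 281 [0.704 0.336 0.07 ]
```

Run:
```python
import cv2,numpy as np
a=cv2.imread("pics/top0.png");b=cv2.imread("pics/scene0.png")
# crops x: top full u130-420,v90-280 ; scene
s=800/512
def cr(im,u0,u1,v0,v1,w,h): return cv2.resize(im[int(v0*s):int(v1*s),int(u0*s):int(u1*s)],(w,h),interpolation=cv2.INTER_CUBIC)
cv2.imwrite("pics/c0.png",np.vstack([cr(a,130,350,135,217,800,298),cr(b,170,370,165,240,800,300)]))
```

```text
(no output)
```

View pics/c0.png

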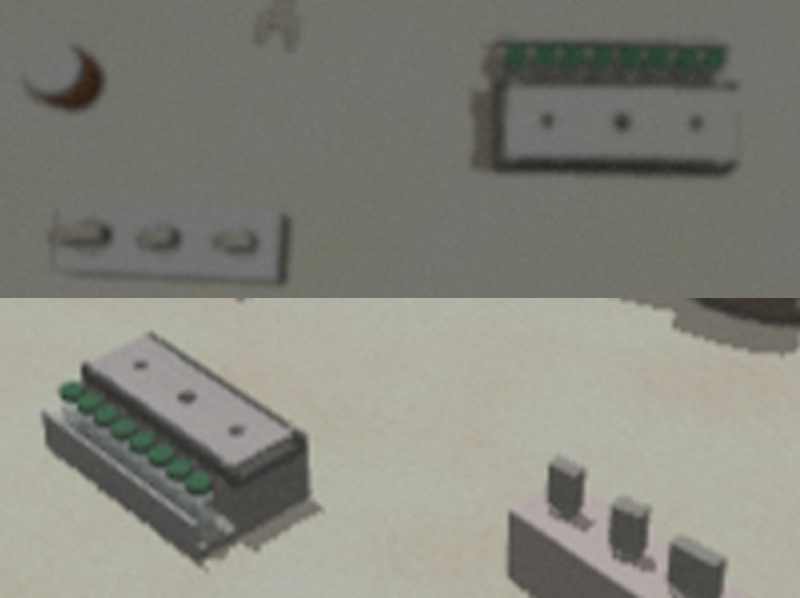

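Top view: rack at left with three wings. The widest, the drift, is in the +y hole (85,235). The cover's holes are at (547,120), (622,122) and (696,122), with the vials on the +x side. The scene view agrees: the wide wing is nearest the camera at (697,552).

Run:
```python
from h import *
a=capture("top"); b=capture("scene")
T=lambda x,y:(130+x/3.636,135+y/3.636); S=lambda x,y:(170+x/4,165+(y-298)/4)
for n,p,q in(("drift top",(85,233),(697,549)),("boltm",(158,238),(631,503)),("boltr",(233,241),(567,462)),("cl",(547,120),(237,431)),("cm",(622,122),(187,397)),("cr",(696,122),(140,365))):
    z=.115 if 't' in n else .066
    print(n,np.round(tri([ray(a,*T(*p)),ray(b,*S(*q))]),3),np.round(onz(a,*T(*p),z),3),np.round(onz(b,*S(*q),z),3))
st()
```

```text
drift top [0.526 0.278 0.108] [0.528 0.273 0.115] [0.53  0.285 0.115]
boltm [0.521 0.216 0.112] [0.522 0.213 0.115] [0.523 0.22  0.115]
boltr [0.517 0.153 0.114] [0.518 0.152 0.115] [0.518 0.155 0.115]
cl [ 0.619 -0.112  0.061] [ 0.62  -0.114  0.066] [ 0.622 -0.104  0.066]
cm [ 0.616 -0.178  0.06 ] [ 0.617 -0.179  0.066] [ 0.62  -0.169  0.066]
cr [ 0.614 -0.243  0.061] [ 0.615 -0.244  0.066] [ 0.617 -0.234  0.066]
0.9 [ 0.178  -0.5992  0.2313] [[0.959, 0.285, 0.0], [0.285, -0.959, -0.0], [-0.0, 0.0, -1.0]] [-0.9 -0.6  0.4] 0.0855
```

```bash
python3 -m jog '[[1,0.9,0.2,0,0,0.022],[1,0.9,0.2,0,0,0.022],[1,0.9,0.2,0,0,0.022],[1,0.9,0.2,0,0,0.022],[1,0.9,0.2,0,0,0.022]]'; python3 -m jog '[[1,1,0,0,0,0.022],[1,1,0,0,0,0.022],[1,1,0,0,0,0.022],[1,1,0,0,0,0.022],[1,1,0,0,0,0.022]]';  python3 -m jog '[[1,1,0,0,0,0.022],[1,1,0,0,0,0.022],[1,1,0,0,0,0.022],[1,1,0,0,0,0.022],[1,1,0,0,0,0.022]]'
```

```text
clock: 1.4
eef_pos: [0.3002, -0.4863, 0.2562]
ee_rot: [[0.805, 0.593, -0.003], [0.593, -0.805, -0.002], [-0.004, -0.0, -1.0]]
contact_force: [0.5, -0.7, 0.8]
grip_width: 0.0854
clock: 1.9
eef_pos: [0.4299, -0.3566, 0.2581]
ee_rot: [[0.545, 0.838, 0.001], [0.838, -0.545, -0.006], [-0.005, 0.004, -1.0]]
contact_force: [1.0, -0.7, 0.2]
grip_width: 0.0854
clock: 2.4
eef_pos: [0.5595, -0.2263, 0.2591]
ee_rot: [[0.216, 0.976, 0.004], [0.976, -0.216, -0.007], [-0.006, 0.006, -1.0]]
contact_force: [0.4, -0.9, -0.0]
grip_width: 0.0853
```

```bash
python3 -m jog '[[0.5,0.8,0,0,0,0.03],[0.4,0.8,0,0,0,0.03],[0,0,0,0,0,0]]'
python3 - <<'E'
from h import *
c=capture("wrist"); save("w1.png",cv2.resize(c["img"],(800,600))); R,t=P(c); print(c["fx"],np.round(-R.T@t,3),np.round(R,3).tolist()); st()
np.savez("c1.npz",**{k:np.array(v) for k,v in c.items()})
E
```

```text
clock: 2.7
eef_pos: [0.5864, -0.1783, 0.259]
ee_rot: [[0.011, 1.0, 0.008], [1.0, -0.011, -0.002], [-0.002, 0.008, -1.0]]
contact_force: [0.0, 0.1, 0.4]
grip_width: 0.0852
341.0796098548849 [ 0.586 -0.106  0.403] [[1.0, -0.011, 0.008], [-0.013, -0.958, 0.287], [0.004, -0.287, -0.958]]
2.75 [ 0.5856 -0.1804  0.2589] [[0.016, 1.0, 0.007], [1.0, -0.016, -0.003], [-0.003, 0.007, -1.0]] [-0.6 -0.7  0.2] 0.0856
```

View pics/w1.png

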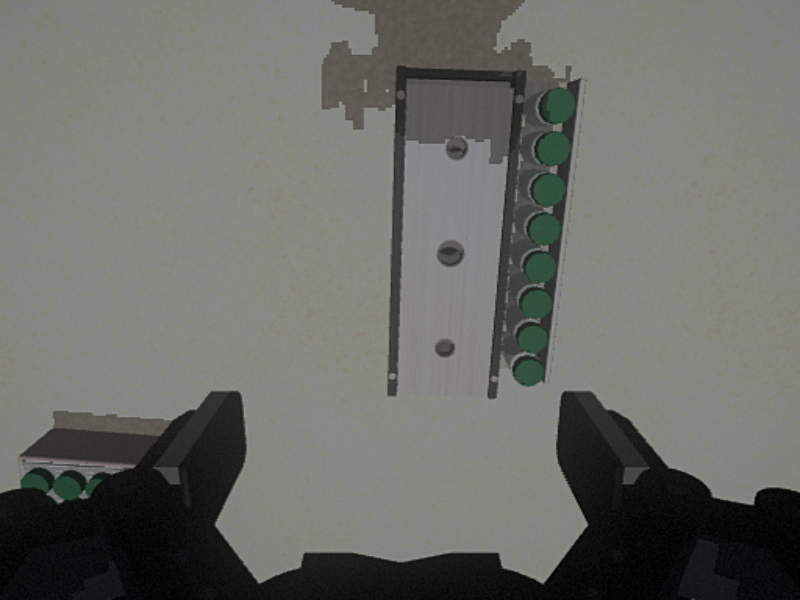

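Wrist view: cover holes at (457,148), (450,253) and (445,348); strip screws at (401,95), (519,99), (392,377) and (494,379). I'll zoom in on the holes for the spacer.

Run:
```python
from h import *
c=dict(np.load("c1.npz")); s=.64
def o(x,y,z): return onz(c,(x+.5)*s-.5,(y+.5)*s-.5,z)
for z in(.066,.070):
  q=np.array([o(*p,z) for p in((401,95),(519,99),(392,377),(494,379))]); print(z,np.round(q,4).tolist(),"c",np.round(q.mean(0),4), "sz",np.linalg.norm(q[0]-q[1]),np.linalg.norm(q[0]-q[2]))
h=np.array([o(*p,.066) for p in((457,148),(450,253),(445,348))]); print(np.round(h,4).tolist(), np.linalg.norm(h[0]-h[1]),np.linalg.norm(h[2]-h[1]))
im=c["img"]; k=[im[int(y*s)-12:int(y*s)+13,int(x*s)-12:int(x*s)+13] for x,y in((457,148),(450,253),(445,348))]
save("holes.png",np.clip(2.0*np.hstack([cv2.resize(a,(260,260),interpolation=cv2.INTER_CUBIC) for a in k]).astype(float),0,255).astype(np.uint8))
```

```text
0.066 [[0.589, -0.0803, 0.066], [0.659, -0.0833, 0.066], [0.5807, -0.2619, 0.066], [0.6512, -0.2645, 0.066]] c [ 0.62   -0.1725  0.066 ] sz 0.07002245784441942 0.18180974210452916
0.07 [[0.589, -0.0806, 0.07], [0.6581, -0.0836, 0.07], [0.5808, -0.2601, 0.07], [0.6504, -0.2626, 0.07]] c [ 0.6196 -0.1717  0.07  ] sz 0.06919039492112432 0.17964933314209117
[[0.6227, -0.1108, 0.066], [0.6194, -0.1756, 0.066], [0.617, -0.241, 0.066]] 0.06489789894959386 0.06546975260120882
```

View pics/holes.png

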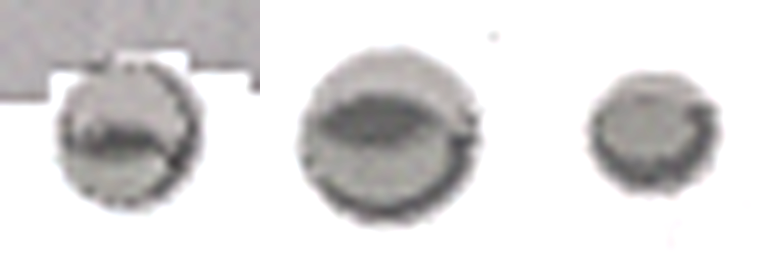

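Run:
```python
from h import *
c=dict(np.load("c1.npz"))
def o(k,x,y,z):
    X,Y=((457,148),(450,253),(445,348))[k]; return np.round(onz(c,int(X*.64)-12+(x-260*k)/10.4-.5,int(Y*.64)-12+y/10.4-.5,z)[:2],4)
print("cover mid edges top/bot(66)",o(1,390,47,.066),o(1,385,223,.066),"cover bottom edge lower",o(1,385,200,.058), 'L/R',o(1,299,135,.066),o(1,480,135,.066))
print("lens up at 58/50",o(1,378,95,.058),o(1,378,95,.05),"lens low",o(1,378,145,.058),o(1,378,145,.05))
print("lens corners",o(1,315,130,.05),o(1,460,130,.05))
print("left: cover",o(0,128,62,.066),o(0,128,208,.066),"dark up",o(0,115,122,.058),o(0,115,122,.05),"low",o(0,115,150,.058),o(0,115,150,.05))
print("right: cover",o(2,655,72,.066),o(2,655,192,.066),o(2,655,165,.058))
```

```text
cover mid edges top/bot(66) [ 0.6195 -0.1668] [ 0.6192 -0.184 ] cover bottom edge lower [ 0.62   -0.1835] L/R [ 0.6108 -0.1752] [ 0.6283 -0.1755]
lens up at 58/50 [ 0.6191 -0.173 ] [ 0.6199 -0.1745] lens low [ 0.6192 -0.178 ] [ 0.62   -0.1796]
lens corners [ 0.6136 -0.178 ] [ 0.6283 -0.1782]
left: cover [ 0.6221 -0.1044] [ 0.6223 -0.1172] dark up [ 0.6218 -0.1097] [ 0.6227 -0.1097] low [ 0.6219 -0.1122] [ 0.6227 -0.1123]
right: cover [ 0.6168 -0.2341] [ 0.6169 -0.2472] [ 0.6176 -0.2475]
```

Both hole pairs give the same answer. Along y the bed centre is about -0.172 (the screws agree), the cover about -0.1754 and the spacer about -0.181. Next I go above the rack.

```bash
python3 -m jog '[[-0.13,1,0,0,0,0],[-0.13,1,0,0,0,0],[-0.13,1,0,0,0,0],[-0.13,1,0,0,0,0],[-0.13,1,0,0,0,0]]' >/dev/null; python3 -m jog '[[-0.13,1,0,0,0,0],[-0.13,1,0,0,0,0],[-0.13,1,0,0,0,0],[-0.13,1,0,0,0,0],[-0.13,1,0,0,0,0]]' >/dev/null;  python3 -m jog '[[-0.13,1,0,0,0,0],[-0.13,1,0,0,0,0],[-0.13,1,0,0,0,0],[-0.13,1,0,0,0,0],[-0.13,1,0,0,0,0]]'; python3 -m jog '[[-0.13,1,0,0,0,0],[-0.13,1,0,0,0,0],[-0.13,1,0,0,0,0],[0,0,0,0,0,0]]'
python3 - <<'E'
from h import *
c=capture("wrist"); save("w2.png",cv2.resize(c["img"],(800,600))); R,t=P(c); print(np.round(-R.T@t,3)); st()
np.savez("c2.npz",**{k:np.array(v) for k,v in c.items()})
E
```

```text
clock: 4.25
eef_pos: [0.533, 0.1796, 0.259]
ee_rot: [[0.075, 0.997, 0.007], [0.997, -0.075, -0.018], [-0.018, 0.008, -1.0]]
contact_force: [0.0, 0.5, -0.0]
grip_width: 0.0851
clock: 4.65
eef_pos: [0.5235, 0.2556, 0.2594]
ee_rot: [[0.084, 0.996, 0.008], [0.996, -0.084, -0.02], [-0.019, 0.01, -1.0]]
contact_force: [-1.4, 0.0, -0.5]
grip_width: 0.0855
[0.528 0.33  0.402]
4.7 [0.5243 0.2533 0.2592] [[0.086, 0.996, 0.008], [0.996, -0.086, -0.021], [-0.02, 0.01, -1.0]] [-0.6  0.1  0.6] 0.0854
```

View pics/w2.png

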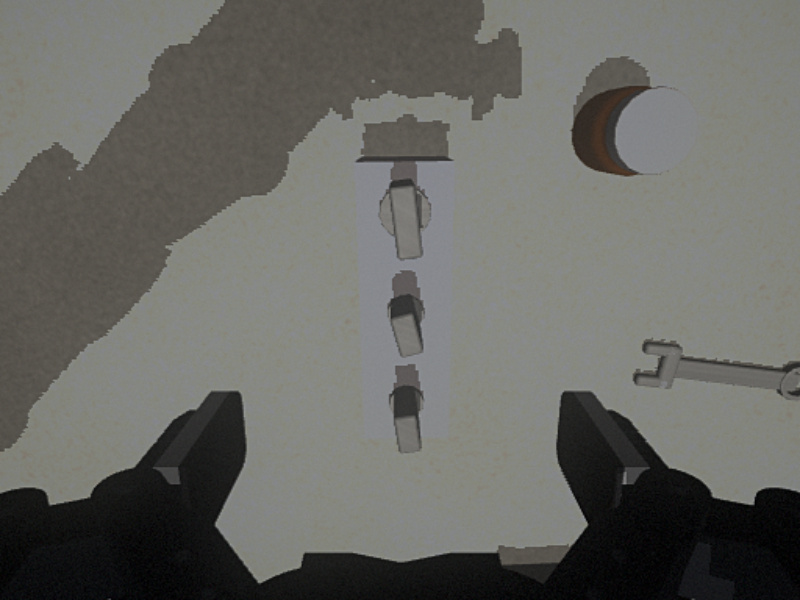

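Wing tops seen: drift corners (391,187), (412,184), (422,257), (401,259); middle bolt centred near (407,335); right bolt near (409,433).

Run:
```python
from h import *
c=dict(np.load("c2.npz")); s=.64
a=capture("scene"); a2=capture("top")
T=lambda x,y:(130+x/3.636,135+y/3.636); S=lambda x,y:(170+x/4,165+(y-298)/4)
W={"drift":(((391,187),(412,184),(422,257),(401,259)),(697,549)),"bm":(((393,319),(413,315),(422,352),(402,356)),(631,503)),"br":(((397,416),(416,415),(421,451),(402,452)),(567,462))}
for n,(q,sc) in W.items():
    p=np.array([onz(c,(x+.5)*s-.5,(y+.5)*s-.5,.115) for x,y in q]); d=(p[0]+p[1]-p[2]-p[3])/2
    m=np.mean(q,0); z=tri([ray(c,*((m+.5)*s-.5)),ray(a,*S(*sc))])
    print(n,np.round(p.mean(0),4),"len",np.linalg.norm(d).round(4),"w",np.linalg.norm(p[0]-p[1]).round(4),"yaw",np.degrees(np.arctan2(-d[0],d[1])).round(1),"tri w/scene",z.round(4))
st()
```

```text
drift [0.5303 0.2825 0.115 ] len 0.0396 w 0.0112 yaw 3.2 tri w/scene [0.5299 0.2837 0.1141]
bm [0.5256 0.2173 0.115 ] len 0.0235 w 0.0116 yaw 8.2 tri w/scene [0.5252 0.2201 0.1177]
br [0.5213 0.153  0.115 ] len 0.0254 w 0.0115 yaw 2.4 tri w/scene [0.5213 0.1569 0.1189]
4.8 [0.525  0.2511 0.2591] [[0.088, 0.996, 0.008], [0.996, -0.088, -0.022], [-0.022, 0.01, -1.0]] [0.5 0.  0.1] 0.085
```

```bash
python3 -m jog '[[0.1,0.7,-0.5,0.007,0.0025,0.045],[0.1,0.6,-1,0,0,0],[0,0,-1,0,0,0],[0,0,0,0,0,0]]'; python3 -c "
from h import *
import time
for i in range(2): st()"
```

```text
clock: 5.2
eef_pos: [0.5341, 0.2764, 0.1958]
ee_rot: [[-0.046, 0.999, 0.006], [0.999, 0.046, -0.002], [-0.003, 0.006, -1.0]]
contact_force: [-0.1, -1.7, -0.8]
grip_width: 0.085
5.2 [0.5341 0.2764 0.1958] [[-0.046, 0.999, 0.006], [0.999, 0.046, -0.002], [-0.003, 0.006, -1.0]] [-0.1 -1.7 -0.8] 0.085
5.2 [0.5341 0.2764 0.1958] [[-0.046, 0.999, 0.006], [0.999, 0.046, -0.002], [-0.003, 0.006, -1.0]] [-0.1 -1.7 -0.8] 0.085
```

```bash
python3 -m jog '[[-0.15,0.25,-1,0,0,0],[0,0,-1,0,0,0],[0,0,-1,0,0,0],[0,0,-0.8,0,0,0],[0,0,0,0,0,0]]'
```

```text
clock: 5.7
eef_pos: [0.536, 0.276, 0.1038]
ee_rot: [[-0.033, 0.999, 0.013], [0.999, 0.033, -0.004], [-0.004, 0.013, -1.0]]
contact_force: [0.8, -0.3, 0.1]
grip_width: 0.0854
```

```bash
python3 -m jog '[[-0.25,0.3,-0.4,0.001,0.004,0],[-0.1,0.1,-0.4,0,0,0],[0,0,0,0,0,0]]'
```

```text
clock: 6.0
eef_pos: [0.5292, 0.2861, 0.0862]
ee_rot: [[-0.029, 1.0, 0.003], [1.0, 0.029, 0.001], [0.001, 0.003, -1.0]]
contact_force: [-0.1, 0.4, 0.7]
grip_width: 0.0855
```

```bash
python3 -m jog '[[0,-0.15,-0.25,0,0,0.008],[0,0,0,0,0,0]]'; python3 -m jog '[[0,0,0,0,0,0],[0,0,0,0,0,0],[0,0,0,0,0,0],[0,0,0,0,0,0],[0,0,0,0,0,0]]' -1
```

```text
clock: 6.2
eef_pos: [0.5296, 0.2826, 0.0804]
ee_rot: [[-0.057, 0.998, 0.005], [0.998, 0.057, 0.002], [0.001, 0.005, -1.0]]
contact_force: [-0.1, -0.8, -0.1]
grip_width: 0.0852
clock: 6.7
eef_pos: [0.5303, 0.2828, 0.0816]
ee_rot: [[-0.057, 0.998, 0.006], [0.998, 0.057, 0.002], [0.002, 0.006, -1.0]]
contact_force: [-3.4, -1.8, 7.8]
grip_width: 0.0134
```

```bash
python3 -m jog '[[0,0,0,0,0,0],[0,0,0,0,0,0],[0,0,0,0,0,0]]' -1
python3 - <<'E'
from h import *
c=capture("wrist"); save("w3.png",c["img"]); st()
E
```

```text
clock: 7.0
eef_pos: [0.5303, 0.2829, 0.0817]
ee_rot: [[-0.057, 0.998, 0.006], [0.998, 0.057, 0.002], [0.002, 0.007, -1.0]]
contact_force: [-1.4, -0.0, 0.2]
grip_width: 0.0132
7.05 [0.5303 0.2829 0.0817] [[-0.057, 0.998, 0.006], [0.998, 0.057, 0.002], [0.002, 0.006, -1.0]] [ 0.5 -0.   0.7] 0.0133
```

```bash
python3 -m jog '[[0,0,0.6,0,0,0],[0,0,1,0,0,0],[0,0,1,0,0,0],[0,0,1,0,0,0],[0,0,0.2,0,0,0]]'; python3 -m jog '[[0.2,-1,0,0,0,0],[0.2,-1,0,0,0,0],[0.2,-1,0,0,0,0],[0.2,-1,0,0,0,0],[0.2,-1,0,0,0,0]]' >/dev/null; python3 -m jog '[[0.2,-1,0,0,0,0],[0.2,-1,0,0,0,0],[0.2,-1,0,0,0,0],[0.2,-1,0,0,0,0],[0.2,-1,0,0,0,0]]' ; python3 -m jog '[[0.2,-1,0,0,0,0],[0.2,-1,0,0,0,0],[0.2,-1,0,0,0,0],[0.2,-1,0,0,0,0],[0.2,-1,0,0,0,0]]'
```

```text
clock: 7.55
eef_pos: [0.5291, 0.2828, 0.1818]
ee_rot: [[-0.058, 0.998, 0.004], [0.998, 0.058, 0.002], [0.002, 0.004, -1.0]]
contact_force: [-0.4, 0.4, -1.2]
grip_width: 0.0137
clock: 8.55
eef_pos: [0.5751, 0.028, 0.1817]
ee_rot: [[-0.068, 0.998, 0.0], [0.998, 0.068, 0.005], [0.005, 0.001, -1.0]]
contact_force: [0.5, 0.5, -1.9]
grip_width: 0.0133
clock: 9.05
eef_pos: [0.5982, -0.1027, 0.1798]
ee_rot: [[-0.068, 0.998, -0.004], [0.998, 0.068, 0.005], [0.005, -0.004, -1.0]]
contact_force: [1.0, 0.1, -1.3]
grip_width: 0.0132
```

```bash
python3 -m jog '[[0.3,-1,-0.3,-0.0016,-0.0013,0],[0.3,-1,-0.5,0,0,0],[0.2,-0.85,-0.5,0,0,0],[0,0,0,0,0,0]]'
python3 - <<'E'
from h import *
c=capture("wrist"); st(); s=telemetry.state(); e=np.array(s["eef_pos"]); 
R=np.array(s["ee_rot"]); tip=e+R[:,2]*0.0677
u,v=proj(c,tip); print(u,v,tip, proj(c,[.6194,-.1754,.066]))
im=c["img"]; u,v=int(u),int(v); save("w4.png",np.clip(1.5*cv2.resize(im[v-60:v+60,u-80:u+80],(800,600),interpolation=cv2.INTER_CUBIC).astype(float),0,255).astype(np.uint8)); print(u-80,v-60)
np.savez("c4.npz",**{k:np.array(x) for k,x in c.items()})
E
```

```text
clock: 9.45
eef_pos: [0.617, -0.1826, 0.1443]
ee_rot: [[-0.062, 0.998, -0.003], [0.998, 0.062, -0.003], [-0.002, -0.003, -1.0]]
contact_force: [-0.5, -1.3, -3.4]
grip_width: 0.0133
9.5 [ 0.6173 -0.1804  0.145 ] [[-0.064, 0.998, -0.002], [0.998, 0.064, -0.001], [-0.001, -0.002, -1.0]] [ 0.7  0.5 -1.8] 0.0132
257.3264496789275 202.34778234318512 [ 0.61712859 -0.18050722  0.07732539] (np.float64(261.14694282812246), np.float64(190.1407806792364))
177 142
```

View pics/w4.png

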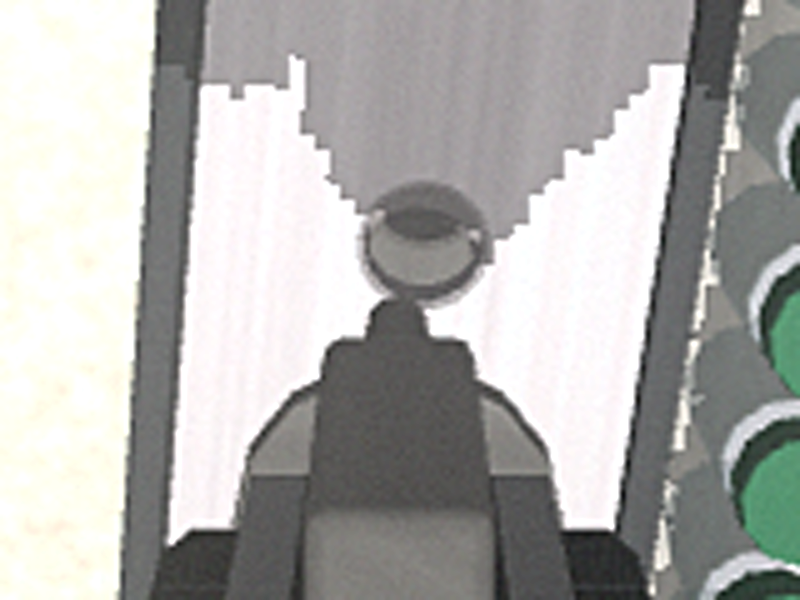

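The cover hole is at (425,243) in the crop, 1 mm from the prediction. The pin tip is at (398,310), just short of it toward -y and -x.

```bash
python3 -m jog '[[0.1,0.1,-0.15,0,0,0],[0,0,0,0,0,0]]'
```

```text
clock: 9.7
eef_pos: [0.6199, -0.1756, 0.1409]
ee_rot: [[-0.066, 0.998, -0.003], [0.998, 0.066, 0.001], [0.001, -0.003, -1.0]]
contact_force: [0.8, 0.0, -1.4]
grip_width: 0.0131
```

```bash
python3 -m jog '[[0,-0.1,-0.2,0,0,0],[0,0,-0.2,0,0,0],[0,0,0,0,0,0]]'
```

```text
clock: 10.0
eef_pos: [0.6204, -0.1754, 0.1308]
ee_rot: [[-0.07, 0.998, -0.002], [0.998, 0.07, 0.001], [0.001, -0.002, -1.0]]
contact_force: [-0.8, -0.1, -2.2]
grip_width: 0.0134
```

```bash
python3 -m jog '[[0,-0.15,0,0,0,0],[0,0,0,0,0,0]]';python3 -m jog '[[0,0,-0.2,0,0,0],[0,0,0,0,0,0]]'
```

```text
clock: 10.2
eef_pos: [0.6204, -0.179, 0.1309]
ee_rot: [[-0.071, 0.998, -0.002], [0.998, 0.071, 0.001], [0.001, -0.002, -1.0]]
contact_force: [0.5, -0.4, -1.4]
grip_width: 0.0131
clock: 10.4
eef_pos: [0.6205, -0.1793, 0.1258]
ee_rot: [[-0.07, 0.998, -0.001], [0.998, 0.07, 0.001], [0.001, -0.001, -1.0]]
contact_force: [0.1, -0.8, -2.4]
grip_width: 0.0129
```

```bash
python3 -m jog '[[0,0,-0.1,0,0,0],[0,0,0,0,0,0]]';python3 -m jog '[[0,0,-0.1,0,0,0],[0,0,0,0,0,0]]'
```

```text
clock: 10.6
eef_pos: [0.6205, -0.1792, 0.123]
ee_rot: [[-0.07, 0.998, -0.001], [0.998, 0.07, 0.001], [0.001, -0.001, -1.0]]
contact_force: [0.1, 1.3, -1.5]
grip_width: 0.0133
clock: 10.8
eef_pos: [0.6206, -0.1787, 0.1204]
ee_rot: [[-0.07, 0.998, -0.001], [0.998, 0.07, 0.002], [0.002, -0.001, -1.0]]
contact_force: [0.5, -0.3, -2.6]
grip_width: 0.0131
```

Tip is 13 mm down, below the spacer's top surface, with no contact force. Now drag +y.

```bash
python3 -m jog '[[0,0.15,0,0,0,0],[0,0,0,0,0,0]]';python3 -m jog '[[0,0.15,0,0,0,0],[0,0,0,0,0,0]]'
```

```text
clock: 11.0
eef_pos: [0.6206, -0.1756, 0.1204]
ee_rot: [[-0.07, 0.998, -0.001], [0.998, 0.07, 0.001], [0.001, -0.001, -1.0]]
contact_force: [0.5, 0.4, -1.3]
grip_width: 0.0135
clock: 11.2
eef_pos: [0.6206, -0.1726, 0.1205]
ee_rot: [[-0.069, 0.998, -0.001], [0.998, 0.069, -0.001], [-0.001, -0.001, -1.0]]
contact_force: [1.1, -0.4, -2.2]
grip_width: 0.0135
```

```bash
python3 -m jog '[[0,0.12,0,0,0,0]]';python3 -m jog '[[0,0.0,0,0,0,0]]'; python3 -m jog '[[0,0,-0.15,0,0,0]]';python3 -m jog '[[0,0.0,0,0,0,0]]'
```

```text
clock: 11.3
eef_pos: [0.6205, -0.1706, 0.1205]
ee_rot: [[-0.068, 0.998, -0.001], [0.998, 0.068, -0.002], [-0.002, -0.001, -1.0]]
contact_force: [0.4, -6.4, -1.9]
grip_width: 0.013
clock: 11.4
eef_pos: [0.6205, -0.1707, 0.1205]
ee_rot: [[-0.068, 0.998, -0.001], [0.998, 0.068, -0.003], [-0.003, -0.001, -1.0]]
contact_force: [0.8, -0.5, -2.9]
grip_width: 0.0132
clock: 11.5
eef_pos: [0.6208, -0.1709, 0.1173]
ee_rot: [[-0.068, 0.998, 0.0], [0.998, 0.068, -0.003], [-0.003, 0.0, -1.0]]
contact_force: [-0.9, -2.7, 1.4]
grip_width: 0.0134
clock: 11.6
eef_pos: [0.6205, -0.171, 0.1168]
ee_rot: [[-0.068, 0.998, -0.0], [0.998, 0.068, -0.003], [-0.003, -0.001, -1.0]]
contact_force: [-0.3, -2.0, -2.1]
grip_width: 0.0135
```

Drag friction showed at -6 N, and the tip is now below the bed's top at 50 mm. Pressing on.

```bash
python3 -m jog '[[0,0,-0.2,0,0,0],[0,0,-0.2,0,0,0]]';python3 -m jog '[[0,0,-0.2,0,0,0],[0,0,-0.2,0,0,0]]'
```

```text
clock: 11.8
eef_pos: [0.6206, -0.1725, 0.1073]
ee_rot: [[-0.067, 0.998, 0.0], [0.998, 0.067, -0.005], [-0.005, -0.0, -1.0]]
contact_force: [-3.9, -5.1, 10.4]
grip_width: 0.0137
clock: 12.0
eef_pos: [0.6204, -0.1731, 0.0968]
ee_rot: [[-0.066, 0.998, 0.0], [0.998, 0.066, -0.006], [-0.006, -0.0, -1.0]]
contact_force: [-2.5, -1.1, 2.3]
grip_width: 0.0132
```

```bash
python3 -m jog '[[0,0,-0.2,0.001,0,0],[0,0,-0.2,0.001,0,0]]';python3 -m jog '[[0,0,-0.2,0,0,0],[0,0,-0.15,0,0,0]]'
```

```text
clock: 12.2
eef_pos: [0.6202, -0.1721, 0.0864]
ee_rot: [[-0.067, 0.998, -0.0], [0.998, 0.067, 0.002], [0.002, -0.0, -1.0]]
contact_force: [-1.8, -4.3, 4.0]
grip_width: 0.0132
clock: 12.4
eef_pos: [0.6202, -0.1721, 0.0773]
ee_rot: [[-0.067, 0.998, -0.0], [0.998, 0.067, 0.002], [0.002, -0.0, -1.0]]
contact_force: [-17.3, -0.8, 52.8]
grip_width: 0.0135
```

```bash
python3 -m jog '[[0,0,0.02,0,0,0],[0,0,0,0,0,0]]'; python3 -m jog '[[0,0,0,0,0,0],[0,0,0,0,0,0],[0,0,0,0,0,0]]' 0; python3 -m jog '[[0,0,1,0,0,0],[0,0,1,0,0,0],[0,0,1,0,0,0],[-0.2,1,1,0,0,0],[-0.2,1,0,0,0,0]]'; python3 -m jog '[[0,0,0,0,0,0]]'
python3 - <<'E'
from h import *
c=capture("wrist"); st(); save("w5.png",cv2.resize(c["img"],(800,600))); np.savez("c5.npz",**{k:np.array(x) for k,x in c.items()})
for p in([.6202,-.1721,.111],[.6231,-.1072,.066],[.6173,-.237,.066]): print(np.array(proj(c,p))*800/512)
E
```

```text
clock: 12.6
eef_pos: [0.6201, -0.1721, 0.0776]
ee_rot: [[-0.067, 0.998, -0.0], [0.998, 0.067, 0.002], [0.002, -0.0, -1.0]]
contact_force: [-2.4, -3.5, 5.0]
grip_width: 0.0132
clock: 12.9
eef_pos: [0.6208, -0.1693, 0.0767]
ee_rot: [[-0.068, 0.998, 0.0], [0.998, 0.068, 0.005], [0.005, 0.001, -1.0]]
contact_force: [-0.3, -0.2, 0.5]
grip_width: 0.0428
clock: 13.4
eef_pos: [0.6103, -0.1192, 0.1776]
ee_rot: [[-0.065, 0.998, -0.002], [0.998, 0.065, 0.008], [0.008, -0.001, -1.0]]
contact_force: [0.6, 0.8, 0.3]
grip_width: 0.0427
clock: 13.5
eef_pos: [0.6103, -0.1145, 0.1784]
ee_rot: [[-0.07, 0.998, -0.001], [0.997, 0.07, 0.01], [0.01, 0.0, -1.0]]
contact_force: [-0.0, 0.5, -1.2]
grip_width: 0.0425
13.55 [ 0.6109 -0.1166  0.1787] [[-0.069, 0.998, 0.0], [0.998, 0.069, 0.009], [0.009, 0.001, -1.0]] [ 0.   0.1 -0.2] 0.0429
[414.00582381 445.5057456 ]
[427.60861912 281.6391487 ]
[398.02179241 504.26407495]
```

View pics/w5.png

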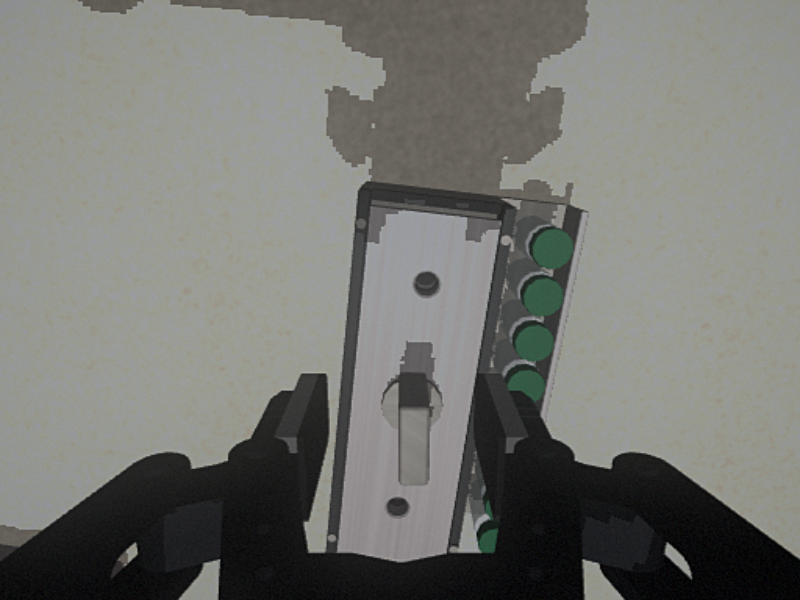

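The drift is seated and holes are aligned: left outer at (427,284), right at (398,507), both within about 1 mm of prediction. Next is bolt "br" in the rack's -y hole.

```bash
python3 -m jog '[[-0.34,1,0,0,0,0],[-0.34,1,0,0,0,0],[-0.34,1,0,0,0,0],[-0.34,1,0,0,0,0],[-0.34,1,0,0,0,0]]' >/dev/null;python3 -m jog '[[-0.34,1,0,0,0,0],[-0.34,1,0,0,0,0],[-0.34,1,0,0,0,0],[-0.34,1,0,0,0,0],[-0.34,1,0,0,0,0]]'; python3 -m jog '[[0,0,0,0,0,0]]'
```

```text
clock: 14.55
eef_pos: [0.5253, 0.1285, 0.1734]
ee_rot: [[-0.052, 0.999, -0.003], [0.999, 0.052, 0.005], [0.005, -0.003, -1.0]]
contact_force: [-0.3, 0.0, -0.5]
grip_width: 0.0427
clock: 14.65
eef_pos: [0.5242, 0.1322, 0.1734]
ee_rot: [[-0.057, 0.998, -0.003], [0.998, 0.057, 0.007], [0.007, -0.003, -1.0]]
contact_force: [-0.2, -0.4, 0.3]
grip_width: 0.0423
```

```bash
python3 -m jog '[[-0.1,0.8,0,-0.002,-0.001,-0.01],[0,0,-0.8,0,0,0],[0,0,-0.8,0,0,0],[0,0,-0.5,0,0,0],[0,0,0,0,0,0]]'
```

```text
clock: 15.15
eef_pos: [0.5243, 0.149, 0.1178]
ee_rot: [[-0.021, 1.0, 0.0], [1.0, 0.021, -0.001], [-0.001, 0.0, -1.0]]
contact_force: [-0.1, -0.5, 0.6]
grip_width: 0.0428
```

```bash
python3 -m jog '[[-0.12,0.16,-0.5,0,0,0],[0,0,-0.5,0,0,0],[0,0,-0.4,0,0,0],[0,0,0,0,0,0]]'
```

```text
clock: 15.55
eef_pos: [0.5222, 0.1521, 0.0807]
ee_rot: [[-0.019, 1.0, 0.001], [1.0, 0.019, -0.001], [-0.001, 0.001, -1.0]]
contact_force: [-0.3, -0.6, -0.5]
grip_width: 0.0428
```

```bash
python3 -m jog '[[-0.03,0,0.02,0,0,0],[0,0,0,0,0,0],[0,0,0,0,0,0],[0,0,0,0,0,0],[0,0,0,0,0,0]]' -1; python3 -m jog '[[0,0,0,0,0,0]]'
```

```text
clock: 16.05
eef_pos: [0.522, 0.1524, 0.0822]
ee_rot: [[-0.019, 1.0, 0.003], [1.0, 0.019, -0.0], [-0.001, 0.003, -1.0]]
contact_force: [-0.7, 0.1, -0.9]
grip_width: 0.0134
clock: 16.15
eef_pos: [0.5221, 0.1524, 0.0823]
ee_rot: [[-0.019, 1.0, 0.003], [1.0, 0.019, -0.0], [-0.001, 0.003, -1.0]]
contact_force: [0.4, -0.3, -0.7]
grip_width: 0.0134
```

```bash
python3 -m jog '[[0,0,0.8,0,0,0],[0,0,1,0,0,0],[0,0,1,0,0,0],[0,0,1,0,0,0],[0,0,0.5,0,0,0]]'; python3 -m jog '[[0.24,-1,0,0,0,0],[0.24,-1,0,0,0,0],[0.24,-1,0,0,0,0],[0.24,-1,0,0,0,0],[0.24,-1,0,0,0,0]]' >/dev/null; python3 -m jog '[[0.24,-1,0,0,0,0],[0.24,-1,0,0,0,0],[0.24,-1,0,0,0,0],[0.24,-1,0,0,0,0],[0.24,-1,0,0,0,0]]' ; python3 -m jog '[[0.24,-1,0,0,0,0],[0.24,-1,0,0,0,0],[0.24,-1,0,0,0,0],[0.24,-1,0,0,0,0],[0,0,0,0,0,0]]'
```

```text
clock: 16.65
eef_pos: [0.5198, 0.1515, 0.1913]
ee_rot: [[-0.019, 1.0, -0.002], [1.0, 0.019, -0.002], [-0.002, -0.002, -1.0]]
contact_force: [0.5, 0.3, -0.9]
grip_width: 0.0131
clock: 17.65
eef_pos: [0.5793, -0.1031, 0.1904]
ee_rot: [[-0.028, 1.0, -0.002], [1.0, 0.028, 0.001], [0.001, -0.002, -1.0]]
contact_force: [-0.8, 0.5, -0.5]
grip_width: 0.0133
clock: 18.15
eef_pos: [0.6022, -0.2128, 0.1866]
ee_rot: [[-0.022, 1.0, -0.007], [1.0, 0.022, -0.001], [-0.001, -0.007, -1.0]]
contact_force: [0.1, -1.0, -1.8]
grip_width: 0.013
```

```bash
python3 -m jog '[[0.6,-1,0,0,-0.002,0],[0,0,-0.6,0,0,0],[0,0,-0.6,0,0,0],[0,0,-0.4,0,0,0],[0,0,0,0,0,0]]'
python3 - <<'E'
from h import *
c=capture("wrist"); st(); s=telemetry.state(); e=np.array(s["eef_pos"]); c5=dict(np.load("c5.npz"))
for q in((427,284),(398,507)): print("hole",onz(c5,(q[0]+.5)*.64-.5,(q[1]+.5)*.64-.5,.066).round(4))
R=np.array(s["ee_rot"]); tip=e+R[:,2]*0.0683
u,v=proj(c,tip); print(u,v,tip, proj(c,[.6173,-.237,.066]))
u,v=int(u),int(v); save("w6.png",np.clip(1.5*cv2.resize(c["img"][v-60:v+60,u-80:u+80],(800,600),interpolation=cv2.INTER_CUBIC).astype(float),0,255).astype(np.uint8)); print(u-80,v-60)
np.savez("c6.npz",**{k:np.array(x) for k,x in c.items()})
E
```

```text
clock: 18.65
eef_pos: [0.6161, -0.2368, 0.1416]
ee_rot: [[-0.022, 1.0, -0.004], [1.0, 0.022, 0.001], [0.001, -0.004, -1.0]]
contact_force: [-0.2, 0.2, -1.6]
grip_width: 0.0137
18.7 [ 0.6164 -0.2368  0.1424] [[-0.022, 1.0, -0.003], [1.0, 0.022, 0.0], [0.0, -0.003, -1.0]] [-0.3 -0.5 -1.5] 0.0133
hole [ 0.6227 -0.1083  0.066 ]
hole [ 0.6172 -0.2386  0.066 ]
257.17950371329806 205.3067601439942 [ 0.61624093 -0.23678879  0.07411816] (np.float64(258.7463771928033), np.float64(201.79065560219675))
177 145
```

View pics/w6.png

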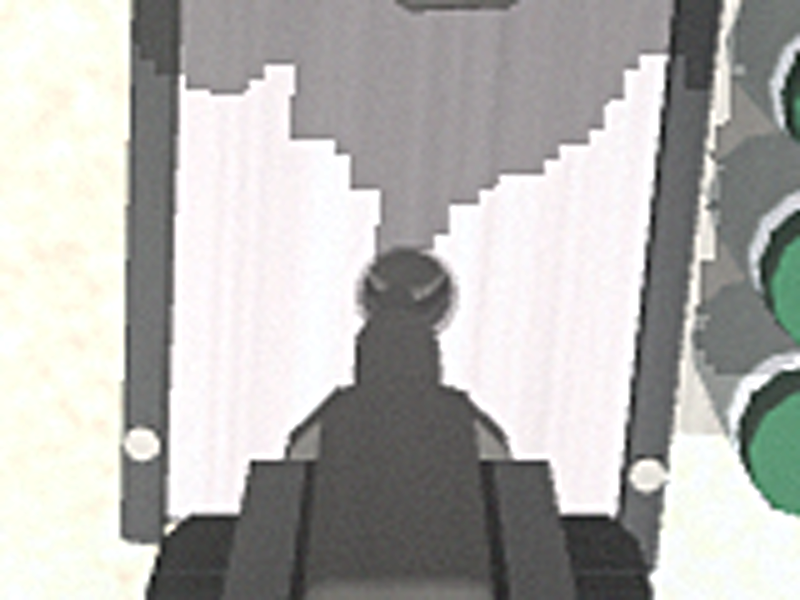

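The hole is at (407,297) in the crop with the bolt nose just above it, at about (400,315). A small correction, then down.

```bash
python3 -m jog '[[0.04,-0.06,-0.3,0,0,0],[0,0,-0.3,0,0,0],[0,0,0,0,0,0]]'; python3 -m jog '[[0,0,-0.2,0,0,0],[0,0,-0.2,0,0,0]]'
```

```text
clock: 19.0
eef_pos: [0.6182, -0.2373, 0.1275]
ee_rot: [[-0.024, 1.0, -0.001], [1.0, 0.024, 0.0], [0.0, -0.001, -1.0]]
contact_force: [0.1, 0.2, -0.6]
grip_width: 0.0133
clock: 19.2
eef_pos: [0.6189, -0.2374, 0.1179]
ee_rot: [[-0.024, 1.0, 0.0], [1.0, 0.024, -0.001], [-0.001, 0.0, -1.0]]
contact_force: [-1.7, -1.3, 1.0]
grip_width: 0.0134
```

```bash
python3 -m jog '[[-0.07,-0.02,-0.2,0,0,0],[-0.02,0,-0.2,0,0,0]]'; python3 -m jog '[[-0.02,0,-0.2,0,0,0],[-0.02,0,-0.2,0,0,0]]'
```

```text
clock: 19.4
eef_pos: [0.6166, -0.2381, 0.1073]
ee_rot: [[-0.024, 1.0, 0.001], [1.0, 0.024, -0.001], [-0.001, 0.001, -1.0]]
contact_force: [-0.1, 0.0, -0.8]
grip_width: 0.0132
clock: 19.6
eef_pos: [0.6161, -0.2381, 0.0967]
ee_rot: [[-0.024, 1.0, 0.002], [1.0, 0.024, -0.001], [-0.001, 0.002, -1.0]]
contact_force: [1.8, 0.3, 1.0]
grip_width: 0.0134
```

```bash
python3 -m jog '[[0.03,0,-0.2,0,0,0],[0,0,-0.2,0,0,0]]'; python3 -m jog '[[0,0,-0.2,0,0,0],[0,0,-0.12,0,0,0]]'
```

```text
clock: 19.8
eef_pos: [0.6167, -0.238, 0.0857]
ee_rot: [[-0.024, 1.0, 0.002], [1.0, 0.024, -0.001], [-0.001, 0.002, -1.0]]
contact_force: [0.6, -0.3, -0.0]
grip_width: 0.0132
clock: 20.0
eef_pos: [0.6165, -0.2379, 0.077]
ee_rot: [[-0.024, 1.0, 0.001], [1.0, 0.024, -0.001], [-0.001, 0.001, -1.0]]
contact_force: [-11.8, 2.7, 35.5]
grip_width: 0.013
```

```bash
python3 -m jog '[[0,0,0.02,0,0,0],[0,0,0,0,0,0]]' >/dev/null; python3 -m jog '[[0,0,0,0,0,0],[0,0,0,0,0,0],[0,0,0,0,0,0]]' 0; python3 -m jog '[[0,0,1,0,0,0],[0,0,1,0,0,0],[0,0,1,0,0,0],[0,0,1,0,0,0],[0,0,0.4,0,0,0]]'; python3 -m jog '[[-0.2,1,0,0,0,0],[-0.2,1,0,0,0,0],[-0.2,1,0,0,0,0],[-0.2,1,0,0,0,0],[-0.2,1,0,0,0,0]]' >/dev/null; python3 -m jog '[[-0.2,1,0,0,0,0],[-0.2,1,0,0,0,0],[-0.2,1,0,0,0,0],[-0.2,1,0,0,0,0],[-0.2,1,0,0,0,0]]'; python3 -m jog '[[-0.2,1,0,0,0,0.005],[-0.2,1,0,0,0,0.01],[-0.2,1,0,0,0,0.01],[-0.2,1,0,0,0,0.01],[-0.2,1,0,0,0,0.01]]'; python3 -m jog '[[0,0,0,0,0,0]]'
```

```text
clock: 20.5
eef_pos: [0.6166, -0.2379, 0.0774]
ee_rot: [[-0.024, 1.0, 0.001], [1.0, 0.024, -0.001], [-0.001, 0.001, -1.0]]
contact_force: [0.3, -0.8, -0.6]
grip_width: 0.0427
clock: 21.0
eef_pos: [0.6145, -0.2374, 0.1885]
ee_rot: [[-0.024, 1.0, -0.003], [1.0, 0.024, 0.001], [0.001, -0.003, -1.0]]
contact_force: [-0.1, 0.7, 0.2]
grip_width: 0.0427
clock: 22.0
eef_pos: [0.5605, 0.0151, 0.1844]
ee_rot: [[-0.015, 1.0, -0.005], [1.0, 0.015, -0.002], [-0.002, -0.005, -1.0]]
contact_force: [-0.1, 0.1, -0.5]
grip_width: 0.0427
clock: 22.5
eef_pos: [0.5326, 0.1445, 0.1814]
ee_rot: [[-0.16, 0.987, -0.008], [0.987, 0.16, -0.004], [-0.003, -0.008, -1.0]]
contact_force: [-0.1, -0.6, -0.0]
grip_width: 0.0429
clock: 22.6
eef_pos: [0.5312, 0.1489, 0.1812]
ee_rot: [[-0.167, 0.986, -0.008], [0.986, 0.167, -0.002], [-0.001, -0.008, -1.0]]
contact_force: [-0.1, 1.1, -0.3]
grip_width: 0.0427
```

```bash
python3 -m jog '[[-0.05,0.9,0,0,-0.0025,-0.005],[-0.05,0.9,0,0,0,0],[-0.05,0.8,0,0,0,0],[0,0,-0.7,0,0,0],[0,0,-0.7,0,0,0]]'; python3 -m jog '[[0,0,-0.7,0,0,0],[0,0,0,0,0,0]]'
```

```text
clock: 23.1
eef_pos: [0.5281, 0.2149, 0.1447]
ee_rot: [[-0.148, 0.989, 0.001], [0.989, 0.148, -0.002], [-0.002, 0.001, -1.0]]
contact_force: [0.1, -1.1, 0.7]
grip_width: 0.0429
clock: 23.3
eef_pos: [0.5269, 0.2134, 0.1237]
ee_rot: [[-0.148, 0.989, -0.002], [0.989, 0.148, -0.004], [-0.004, -0.003, -1.0]]
contact_force: [-0.1, -0.7, -0.5]
grip_width: 0.0428
```

```bash
python3 -m jog '[[-0.05,0.16,-0.6,0,0,0],[0,0,-0.6,0,0,0],[0,0,-0.45,0,0,0],[0,0,0,0,0,0]]'
```

```text
clock: 23.7
eef_pos: [0.5268, 0.2158, 0.0814]
ee_rot: [[-0.145, 0.989, -0.002], [0.989, 0.145, -0.005], [-0.005, -0.002, -1.0]]
contact_force: [-0.9, 0.8, 0.5]
grip_width: 0.0426
```

```bash
python3 -m jog '[[-0.04,0.04,0,0.0015,0,0],[0,0,0,0,0,0],[0,0,0,0,0,0],[0,0,0,0,0,0],[0,0,0,0,0,0]]' -1; python3 -m jog '[[0,0,0,0,0,0]]'; python3 -m jog '[[0,0,0.8,0,0,0],[0,0,1,0,0,0],[0,0,1,0,0,0],[0,0,1,0,0,0]]'
```

```text
clock: 24.2
eef_pos: [0.5268, 0.2169, 0.0832]
ee_rot: [[-0.145, 0.989, 0.001], [0.989, 0.145, 0.001], [0.001, 0.001, -1.0]]
contact_force: [-0.1, -0.5, -1.6]
grip_width: 0.0134
clock: 24.3
eef_pos: [0.5269, 0.2169, 0.0834]
ee_rot: [[-0.145, 0.989, 0.001], [0.989, 0.145, 0.001], [0.001, 0.001, -1.0]]
contact_force: [0.3, -0.6, -0.0]
grip_width: 0.0132
clock: 24.7
eef_pos: [0.5241, 0.2154, 0.1777]
ee_rot: [[-0.145, 0.989, -0.006], [0.989, 0.145, -0.002], [-0.001, -0.007, -1.0]]
contact_force: [0.7, -0.2, -1.1]
grip_width: 0.0131
```

```bash
python3 -m jog '[[0.3,-1,0,0,-0.002,0],[0.3,-1,0,0,0,0],[0.3,-1,0,0,0,0],[0.3,-1,0,0,0,0],[0.3,-1,0,0,0,0]]' >/dev/null; python3 -m jog '[[0.3,-1,0,0,0,0],[0.3,-1,0,0,0,0],[0.3,-1,0,0,0,0],[0.3,-1,0,0,0,0],[0.3,-1,0,0,0,0]]' ; python3 -m jog '[[0.3,-1,0,0,0,0],[0.3,-0.9,-0.5,0,0,0],[0,0,0,0,0,0]]'
```

```text
clock: 25.7
eef_pos: [0.6012, -0.037, 0.1842]
ee_rot: [[-0.155, 0.988, 0.009], [0.988, 0.155, 0.003], [0.002, 0.009, -1.0]]
contact_force: [0.3, 0.2, -1.5]
grip_width: 0.0134
clock: 26.0
eef_pos: [0.617, -0.092, 0.1711]
ee_rot: [[-0.149, 0.989, 0.009], [0.989, 0.149, 0.001], [-0.001, 0.009, -1.0]]
contact_force: [-0.7, -1.3, -1.0]
grip_width: 0.0138
```

```bash
python3 -m jog '[[0.2,-0.6,0,0,0.003,0],[0,0,-0.5,0,0,0],[0,0,-0.4,0,0,0],[0,0,0,0,0,0]]'
python3 - <<'E'
from h import *
c=capture("wrist"); st(); s=telemetry.state(); e=np.array(s["eef_pos"])
R=np.array(s["ee_rot"]); tip=e+R[:,2]*0.0694
u,v=proj(c,tip); print(u,v,tip, proj(c,[.6229,-.1078,.066]))
u,v=int(u),int(v); save("w7.png",np.clip(1.5*cv2.resize(c["img"][v-60:v+60,u-80:u+80],(800,600),interpolation=cv2.INTER_CUBIC).astype(float),0,255).astype(np.uint8)); print(u-80,v-60)
E
```

```text
clock: 26.4
eef_pos: [0.6227, -0.1081, 0.1475]
ee_rot: [[-0.15, 0.989, -0.001], [0.989, 0.15, 0.001], [0.001, -0.001, -1.0]]
contact_force: [-0.5, -0.7, -0.7]
grip_width: 0.0133
26.45 [ 0.6229 -0.1076  0.1482] [[-0.15, 0.989, -0.001], [0.989, 0.15, 0.001], [0.001, -0.0, -1.0]] [ 0.5 -0.2 -1.9] 0.0131
257.36490964565866 204.09116544433235 [ 0.62288587 -0.10754679  0.07881421] (np.float64(257.2871871643121), np.float64(198.57769988984845))
177 144
```

View pics/w7.png

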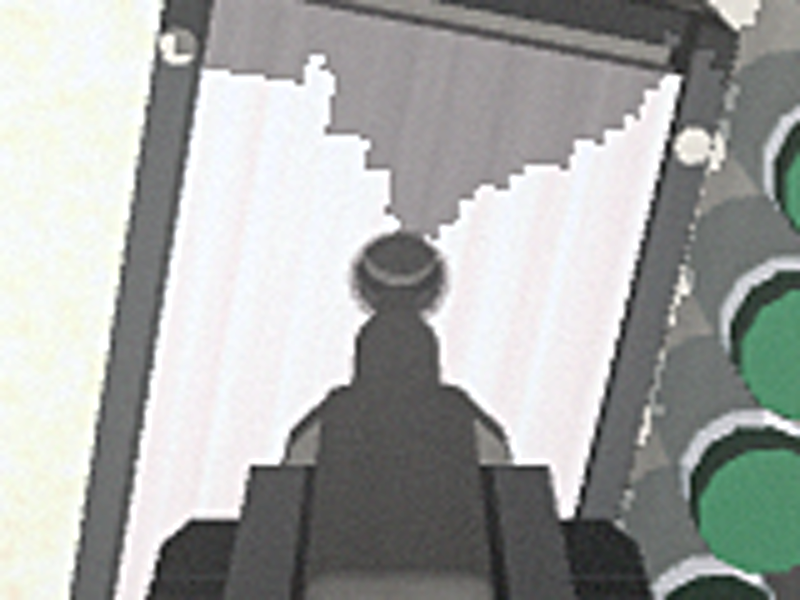

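The hole at (400,275) matches its prediction and the nose is right above it. Descending.

```bash
python3 -m jog '[[0,0,-0.3,0,0,0],[0,0,-0.3,0,0,0],[0,0,0,0,0,0]]'; python3 -m jog '[[0,0,-0.3,0,0,0],[0,0,-0.2,0,0,0]]'
```

```text
clock: 26.75
eef_pos: [0.6232, -0.1062, 0.1327]
ee_rot: [[-0.152, 0.988, 0.0], [0.988, 0.152, 0.001], [0.001, 0.001, -1.0]]
contact_force: [-0.1, 0.2, -1.5]
grip_width: 0.0128
clock: 26.95
eef_pos: [0.6237, -0.1063, 0.1203]
ee_rot: [[-0.153, 0.988, 0.002], [0.988, 0.153, 0.001], [0.0, 0.002, -1.0]]
contact_force: [-1.9, -3.1, 2.5]
grip_width: 0.0132
```

```bash
python3 -m jog '[[-0.03,-0.06,-0.2,0,0,0],[-0.01,0,-0.2,0,0,0]]'; python3 -m jog '[[0,0,-0.2,0,0,0],[0,0,-0.2,0,0,0]]'
```

```text
clock: 27.15
eef_pos: [0.6227, -0.1083, 0.1095]
ee_rot: [[-0.152, 0.988, 0.002], [0.988, 0.152, 0.0], [-0.0, 0.002, -1.0]]
contact_force: [0.8, 0.2, -1.3]
grip_width: 0.0131
clock: 27.35
eef_pos: [0.6227, -0.1081, 0.0985]
ee_rot: [[-0.152, 0.988, 0.002], [0.988, 0.152, 0.001], [0.0, 0.002, -1.0]]
contact_force: [-0.6, -0.0, 0.8]
grip_width: 0.0132
```

```bash
python3 -m jog '[[0,0,-0.2,0,0,0],[0,0,-0.2,0,0,0]]'; python3 -m jog '[[0,0,-0.2,0,0,0],[0,0,-0.12,0,0,0]]'
```

```text
clock: 27.55
eef_pos: [0.6228, -0.108, 0.0876]
ee_rot: [[-0.152, 0.988, 0.002], [0.988, 0.152, 0.001], [0.0, 0.002, -1.0]]
contact_force: [1.1, -0.3, 0.3]
grip_width: 0.013
clock: 27.75
eef_pos: [0.6227, -0.1081, 0.0785]
ee_rot: [[-0.152, 0.988, 0.002], [0.988, 0.152, 0.001], [0.001, 0.002, -1.0]]
contact_force: [0.5, -0.2, -0.4]
grip_width: 0.0132
```

```bash
python3 -m jog '[[0,0,-0.08,0,0,0],[0,0,-0.05,0,0,0]]'
```

```text
clock: 27.95
eef_pos: [0.6228, -0.108, 0.0778]
ee_rot: [[-0.152, 0.988, 0.002], [0.988, 0.152, -0.0], [-0.001, 0.002, -1.0]]
contact_force: [-7.3, -1.2, 15.7]
grip_width: 0.013
```

Seated on contact. Release, back off and look.

```bash
python3 -m jog '[[0,0,0.02,0,0,0],[0,0,0,0,0,0]]' >/dev/null; python3 -m jog '[[0,0,0,0,0,0],[0,0,0,0,0,0],[0,0,0,0,0,0]]' 0; python3 -m jog '[[0,0,1,0,0,0],[0,0,1,0,0,0],[0,0,1,0,0,0],[-0.4,1,1,0,0,0],[-0.4,1,1,0,0,0]]'; python3 -m jog '[[-0.4,1,0,0,0,0],[0,0,0,0,0,0],[0,0,0,0,0,0]]'
python3 - <<'E'
from h import *
c=capture("wrist"); a=capture("top"); b=capture("scene")
w=c["img"][100:384]; x=cv2.resize(b["img"][160:245,170:290],(400,283)); y=cv2.resize(a["img"][140:196,255:334],(400,283))
save("w8.png",np.vstack([np.clip(1.4*cv2.resize(w,(570,316)).astype(float),0,255).astype(np.uint8).repeat(1,0) if 0 else cv2.copyMakeBorder(cv2.resize(w,(570,316)),0,0,0,230,cv2.BORDER_CONSTANT),np.hstack([x,y])]))
E
```

```text
clock: 28.45
eef_pos: [0.6231, -0.1076, 0.0787]
ee_rot: [[-0.153, 0.988, 0.003], [0.988, 0.153, -0.0], [-0.001, 0.003, -1.0]]
contact_force: [0.3, -0.4, -0.4]
grip_width: 0.0429
clock: 28.95
eef_pos: [0.6003, -0.0606, 0.2023]
ee_rot: [[-0.147, 0.989, -0.005], [0.989, 0.147, 0.0], [0.001, -0.005, -1.0]]
contact_force: [0.4, 1.2, 0.3]
grip_width: 0.0428
clock: 29.25
eef_pos: [0.5912, -0.0301, 0.2072]
ee_rot: [[-0.151, 0.988, 0.002], [0.988, 0.151, 0.002], [0.001, 0.002, -1.0]]
contact_force: [0.7, -1.0, 0.2]
grip_width: 0.0426
```

View pics/w8.png

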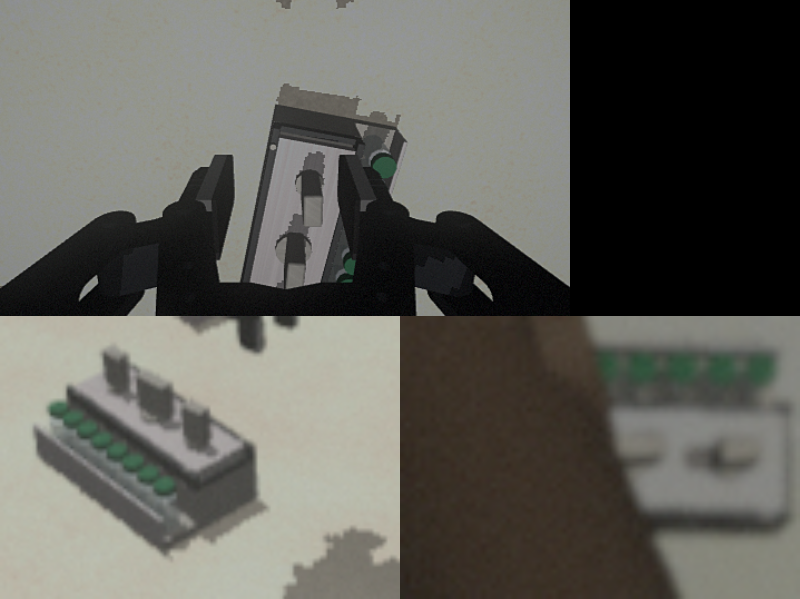

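Run:
```python
from h import *
b=capture("scene")
for p in([.6229,-.1078],[.6202,-.1725],[.617,-.238]):
    for z in(.111,.116): u,v=proj(b,p+[z]); print(z,round((u-170)*3.333),round((v-160)*3.33+316))
```

```text
0.111 191 405
0.116 191 401
0.111 150 377
0.116 149 373
0.111 110 350
0.116 110 346
```

```bash
python3 -c "
from h import *
print(job.finish_job()); st()"
```

```text
the job is handed in; nothing more can be done
None
the job is handed in; nothing more can be done
```

The job is handed in at about 29 s on the robot's clock, with the drift pin and both bolts seated. `finish_job()` gives no verdict, so this rests on my own checks.

- **Drift pin:** Seen through the holes, the spacer was about 9.5 mm and the cover about 3.7 mm off the bed's holes, both toward -y. I lowered the nose through cover and spacer and dragged the spacer back (about 6 N). Then I pressed the pin home at TCP height 0.0773 m with 53 N; 0.0777 m was expected.
- **Bolts:** With the drift left in place, the first bolt went into the -y hole (36 N at seating). The second went into the +y hole (16 N).
- **Last checks:** In the final scene view all three wings stand upright. Their tops match the expected seated height to about 2 crop pixels (roughly 2 mm). Sideways all three sit about 6 crop pixels (roughly 2 to 3 mm) from prediction, which fits the camera calibration error.
- **Disagreements:** The +y bolt seated about 1.6 mm lower in TCP height than I worked out from its grasp, probably because it slid slightly in the grip. The final top view was partly hidden by the arm, so it confirmed only two of the pins.
- **Bystanders:** I did not go near the tray, wrench or jar, and did not re-measure them at the end.

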